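# Rest the weighted lever on the balancing stand at its balance point

## Task

Pick up the lever (the square bar that carries the clamped weight block) at the point where it balances, so that it lifts level, and lay it across the two notched posts of the balancing stand, in both notches and weight side up, so that it stays there level by itself. Leave the plain bar where it lies.

Things in the scene. Friction and masses are not known exactly. Their poses are not given: they have to be found in the camera images.
- lever: The lever: aluminium bar 260 long, 20 x 20 mm section, lying flat on the bench, with a steel block clamped on top near one end. Origin: centre of the bar, half-way up (10 mm above its underside); x along the bar towards the block's end, z up. Bar and block weigh 0.22 kg each, so the whole balances half-way between the middle of the bar and the middle of the block.
- weight (a joint): Distance from the middle of the bar to the middle of the steel block, along the lever's +x (m); 0.085 to 0.110, different each time. The block is 36 mm long (along the bar), 24 wide and rises 30 mm above the bar's top. It is clamped tight on the bar.
- stand: Stand fixed to the bench: dark base 80 (x) x 90 (y) x 8 mm with two steel posts, 6 mm thick, at y = +-30 mm (54 mm clear between them). Each has a flat notch 36 mm wide (x = +-18), its seat 40 mm above the bench, its horns up to 54 mm. The bar lies in both along the stand's y, either way round, its centre then 50 mm above the bench. Origin: centre of the base's underside; z up.
- plain_bar: Bystander: a bar of the same size and material (260 x 20 x 20 mm) without any block, lying across behind the lever, farther from the robot. Origin at its centre, x along it. Not to be moved.
Mind the look-alikes: they are no part of the job. What is meant by the stand is not yellow, and is the smaller of those in its own colour.

How it is judged:
On the way:
1. the lever is lifted clear of the bench, held near its balance point (about 20 mm either way), and hangs level (within 12 degrees) (height (world z) of lever above 0.055 m and angle between lever's own z axis and vertical below 0.21 rad and contact force between lever and the fingers above 2 N and x of the grasp point in the frame of lever between 0.022 and 0.075 m), for 0.2 s.
At the end, for the whole second after the job is handed in: The lever lies at rest in both notches of the stand, carried by the stand alone: its centre 50 mm (+-5 mm) above the bench, level within 4.5 degrees and weight side up, along the line of the two notches within 20 degrees and 20 mm (height (world z) of lever between 0.045 and 0.055 m and angle between lever's own z axis and vertical below 0.08 rad and angle between the x axis of lever and the y axis of stand, either way round below 0.35 rad and x of lever in the frame of stand between -0.02 and 0.02 m and horizontal distance between lever and stand below 0.095 m and contact force between lever and stand above 2 N and linear speed of lever below 0.02 m/s); the robot touches nothing.
It fails at once if the plain bar is moved by more than 20 mm (distance of plain_bar from where it was at the start of the episode above 0.02 m).
It also fails if it takes over 38 s, if anything falls off the work surface, if the arm or the gripper's body presses on something with over 40 N, if the wrist force passes 120 N, or if a joint passes its speed limit or range.

## Robot

A 6-joint arm with a two-finger parallel gripper is mounted at the origin on a cart in front of the work surface, level with it; the furniture and walls round the work are solid. World frame = base frame: x ahead of the robot, y to its left, z up, the work surface at z = 0. Lengths are in m, angles in rad, forces in N, time in s.
With the tool pointing down it reaches from about 0.35 to 1 m from the base axis. Payload 7.1 kg.
Tool frame: the origin (TCP) lies on the centre line of the jaws, within the pads' length; the fingertips stand 25 mm ahead of it and the grasp point (between the pads) lies 6 mm ahead of it; z points along the fingers, y is the line along which they close (so a half turn about z gives the same grasp; the last joint's range is limited). The gripper opens to 85 mm and grips with 20 to 120 N. Pads are 22 mm wide; open, the fingers measure 114 mm over their backs; the gripper's body (76 mm by 85 mm) begins 54 mm behind the grasp point. The pads swing forward as they close: fully open they stand 13 mm farther back than shut.
Start: joints at [1.129, 0.423, 1.63, -0, 1.089, -0.019], TCP at [0.256, 0.57, 0.256] pointing down, gripper open.
Joint ranges: [-3, 3], [-0.9, 2.11], [0.09, 2.58], [-1.31, 4.45], [0.11, 2.69], [-2.54, 2.54]. Speed limits (rad/s): [2.39, 2.39, 3.01, 3.14, 3.14, 3.14].

## Interface

Orientations are given as a unit quaternion [x, y, z, w].
In Python, from bench import monitor, imaging, job gives the robot as it stands.
- The arm moves only by the shell command python3 -m crank 'ROWS' [FORCE]. ROWS is JSON, a list that holds one entry, the list of rows, each a list of 7 numbers: the gripper command: -1 is shut, 1 is fully open, values between are in proportion, then the shift along the tool's x, y, z in m, then the turn, a rotation vector about the tool's x, y, z in rad. A call has 1 to 12 rows; each row is the pose to reach, as a shift and turn from the pose commanded when the call began, along the tool's axes at that moment; what a row does not reach only later rows make up. A row lasts 1/10 s, in which the tool goes at most 50 mm and 8.59 degrees, less where a joint would pass 70% of its speed; a pose out of reach is approached as far as the arm can. A call with a gripper value outside its range is refused whole. The fingers move at their own pace and stop on an object; FORCE is the grip in N (left out, the last holds). Time passes only in rows, so rows that repeat a pose let the fingers close. It gives the time, the measured TCP pose, the force, the opening and the grip force at its end, in the units of the state.
- monitor.get_state(): the state, without advancing time (a new reading comes with each control period).
- imaging.get_image(name): name is "scene" or "top" or "wrist"; returns a dict with "image" (480x640x3 uint8, red, green, blue), "depth" (480x640 float32, m along the optical axis (not along the pixel's ray), 0 where there is no reading), "mtx" (3x3 intrinsics, pixels), "extrinsics" (4x4, takes a point from camera to world coordinates). Camera axes: x right, y down, z forward; pixel columns grow to the right and rows downward; lengths in m; the calibration is good to about 2 mm. The wrist camera is an equidistant fisheye: a pixel r from the principal point sees the ray r / f radians off the axis. A picture is of the moment at which its call begins.
- job.close_job(): hands the job in; it is judged then, once.
Trained networks look in a picture, given as the dict that the camera call returned (one of the last four; its "shot" number tells which), for a name from the list of things; names that differ only in an ending like _2 or _b are one class to them, and where a whole thing is asked for, a point or a joint stands for the part that bears it (a point fixed in the world has none). Each returns a list of dicts, best first, with "confidence" (0 to 1); they miss things now and then, are a little off and sometimes report something else, mostly with a low value. They report only what shows in the picture. A call takes as long as a camera call. They do not tell look-alikes from the thing itself.
- imaging.regions_of(picture, target): "mask" (480x640 bool, what is visible of it) and "extent" ([left, top, right, bottom] in pixels, round what is visible of it).
The state is a dict: "time": time; "qpos": joint angles; "joint_vel": joint speeds; "joint_efforts": joint torques, N m; "position": TCP position; "tool_rot": TCP orientation; "ft_force": force on the tool from outside, world axes, zero at the start; "moment": the same for the moment, N m; "gripper_width": finger opening in m; "grasp_force": force on a finger pad.
Only numpy, scipy, OpenCV 4.12 (cv2) and the standard library are available. Lean on these libraries where they do the work, as an engineer would, in place of code of your own. Each camera call takes 0.05 s, during which the arm holds its last target. There are 200 camera calls.

## Working session

There is one attempt and no reset: what is moved stays moved. The work goes in short steps, Python scripts to look and compute and a shell command to move; the robot and the scene stay as the last step left them, time stands still between calls to the robot, and variables do not carry over. Pictures are saved under pics/ and viewed, at most 10 in all, crops included, and the job is handed in when it is done.

```bash
mkdir -p pics
cat > h.py <<'E'
import numpy as np, cv2
from bench import monitor, imaging, job
from scipy.spatial.transform import Rotation as R
def world(d):
    K=d["mtx"];T=np.array(d["extrinsics"]);z=d["depth"]
    v,u=np.mgrid[:480,:640]
    p=np.stack([(u-K[0][2])/K[0][0]*z,(v-K[1][2])/K[1][1]*z,z],-1)
    w=p@T[:3,:3].T+T[:3,3]; w[z==0]=np.nan
    return w
def save(d,n): cv2.imwrite(f"pics/{n}.png",d["image"][:,:,::-1])
E
python3 - <<'E'
from h import *
for c in("top","scene"):
    d=imaging.get_image(c);save(d,c+"1");w=world(d)
    np.save(c+"_w.npy",w);np.save(c+"_i.npy",d["image"])
    for t in("lever","stand","plain_bar"):
        for r in imaging.regions_of(d,t)[:4]:
            m=r["mask"];p=w[m];print(c,t,round(r["confidence"],2),r["extent"],np.nanmedian(p,0).round(3),np.nanmin(p,0).round(3),np.nanmax(p,0).round(3),d["image"][m].mean(0).round())
s=monitor.get_state();print(s)
E
```

```text
top lever 0.92 [346.5, 191.8, 372.1, 341.7] [ 0.481 -0.149  0.019] [ 0.354 -0.168 -0.004] [ 0.606 -0.132  0.055] [217. 218. 220.]
top stand 0.9 [405.0, 240.8, 473.7, 310.7] [ 0.473 -0.295  0.01 ] [ 0.413 -0.363 -0.005] [ 0.535 -0.23   0.076] [123. 125. 131.]
top stand 0.88 [131.7, 328.4, 204.3, 392.8] [0.326 0.178 0.008] [ 0.273  0.121 -0.003] [0.381 0.235 0.057] [221. 219.  28.]
top stand 0.71 [196.6, 253.8, 252.2, 311.0] [0.46  0.09  0.008] [ 0.415  0.039 -0.001] [0.508 0.14  0.057] [131. 134. 140.]
top plain_bar 0.57 [247.1, 146.5, 388.5, 157.6] [ 0.696 -0.084  0.018] [ 0.686 -0.212 -0.005] [0.709 0.051 0.025] [208. 209. 211.]
scene lever 0.95 [322.1, 236.9, 388.2, 324.6] [ 0.477 -0.156  0.019] [ 0.35 -0.17 -0.  ] [ 0.609 -0.135  0.053] [167. 171. 172.]
scene stand 0.89 [226.6, 226.3, 280.0, 275.1] [0.45  0.085 0.013] [ 0.411  0.036 -0.002] [0.548 0.173 0.055] [88. 95. 97.]
scene stand 0.68 [152.2, 246.1, 205.9, 293.1] [0.317 0.161 0.017] [ 0.269  0.12  -0.002] [0.426 0.272 0.054] [160. 149.  12.]
scene stand 0.62 [383.4, 265.3, 467.4, 341.8] [ 0.458 -0.296  0.011] [ 0.41  -0.363 
[... 181 characters left out ...]
ime': 0.4, 'qpos': array([ 1.12903486e+00,  4.23225811e-01,  1.63002583e+00, -2.16354394e-05,
        1.08860983e+00, -1.89795456e-02]), 'joint_vel': array([-0.00095275, -0.00027043, -0.00126945, -0.00093404,  0.00168681,
       -0.00218214]), 'joint_efforts': array([-1.77136640e-04, -5.56764901e+01, -2.81739074e+01,  4.17269734e-05,
        2.93586898e-03,  8.60377753e-06]), 'position': array([0.25636491, 0.56989489, 0.25619092]), 'tool_rot': array([ 2.09815193e-01,  9.77741053e-01, -1.33047432e-04, -2.13604803e-05]), 'ft_force': array([ 0.42542082, -0.30104626,  0.03996056]), 'moment': array([ 0.00528549, -0.00563286, -0.01361592]), 'grasp_force': 0.0, 'gripper_width': 0.08540159334130609}
```

Run:
```python
from h import *
w=np.load("top_w.npy");im=np.load("top_i.npy")
c=cv2.resize(im[130:410,120:490],None,fx=2.1,fy=2.1,interpolation=cv2.INTER_CUBIC);cv2.imwrite("pics/crop1.png",c[:,:,::-1])
# lever: bar top and block top points
z=w[...,2]
roi=(abs(w[...,0]-.48)<.15)&(abs(w[...,1]+.15)<.045)
for n,a,b in(("bar",.014,.026),("block",.043,.06)):
    p=w[roi&(z>a)&(z<b)][:,:2].astype(np.float32);r=cv2.minAreaRect(p);print(n,len(p),r,p.mean(0))
roi=(abs(w[...,0]-.46)<.08)&(abs(w[...,1]-.09)<.08)
p=w[roi&(z>.004)&(z<.014)][:,:2].astype(np.float32);print("base",len(p),cv2.minAreaRect(p))
p=w[roi&(z>.03)];print("posts",len(p));print(cv2.minAreaRect(p[:,:2].astype(np.float32)))
q=p[p[:,2]>.046];print(len(q),cv2.minAreaRect(q[:,:2].astype(np.float32)));print(p.round(3)[::3])
```

```text
bar 1451 ((0.47969961166381836, -0.14898164570331573), (0.25207120180130005, 0.02342357113957405), 2.7887823581695557) [ 0.4630601  -0.15073495]
block 287 ((0.5900198221206665, -0.14438633620738983), (0.037130121141672134, 0.024578751996159554), 2.8290562629699707) [ 0.58869535 -0.14404204]
base 1976 ((0.4601040780544281, 0.0900796502828598), (0.15876677632331848, 0.15643195807933807), 89.82088470458984)
posts 336
((0.46082696318626404, 0.08936096727848053), (0.06641341000795364, 0.05978946015238762), 77.5274658203125)
112 ((0.46115705370903015, 0.08952510356903076), (0.06616586446762085, 0.059439659118652344), 77.78937530517578)
[[0.496 0.114 0.053]
 [0.494 0.114 0.056]
 [0.495 0.11  0.05 ]
 [0.492 0.112 0.057]
 [0.495 0.11  0.037]
 [0.491 0.113 0.053]
 [0.493 0.11  0.038]
 [0.489 0.113 0.054]
 [0.492 0.11  0.035]
 [0.488 0.113 0.053]
 [0.491 0.111 0.031]
 [0.486 0.112 0.055]
 [0.485 0.115 0.046]
 [0.487 0.112 0.036]
 [0.484 0.118 0.039]
 [0.485 0.114 0.033]
 [0.482 0.055 0.055]
 [0.482 0.117 0.044]
 [0.483 0.113 0.038]
 [0.48  0.055 0.053]
 [0.482 0.051 0.039]
 [0.481 0.115 0.039]

[... 1190 characters left out ...]
0.049]
 [0.448 0.064 0.041]
 [0.448 0.059 0.04 ]
 [0.445 0.123 0.053]
 [0.447 0.121 0.036]
 [0.446 0.063 0.037]
 [0.443 0.126 0.054]
 [0.444 0.122 0.05 ]
 [0.444 0.064 0.04 ]
 [0.445 0.06  0.035]
 [0.442 0.123 0.054]
 [0.444 0.121 0.033]
 [0.443 0.063 0.036]
 [0.44  0.127 0.051]
 [0.441 0.122 0.048]
 [0.441 0.066 0.04 ]
 [0.441 0.061 0.036]
 [0.439 0.124 0.05 ]
 [0.441 0.122 0.031]
 [0.439 0.062 0.042]
 [0.438 0.124 0.038]
 [0.436 0.064 0.053]
 [0.438 0.061 0.035]
 [0.434 0.064 0.054]
 [0.437 0.062 0.031]
 [0.433 0.064 0.052]
 [0.435 0.062 0.031]
 [0.431 0.064 0.055]
 [0.429 0.068 0.053]
 [0.429 0.063 0.053]
 [0.427 0.067 0.056]
 [0.428 0.063 0.048]
 [0.426 0.065 0.056]
 [0.425 0.067 0.045]]
```

View pics/crop1.png

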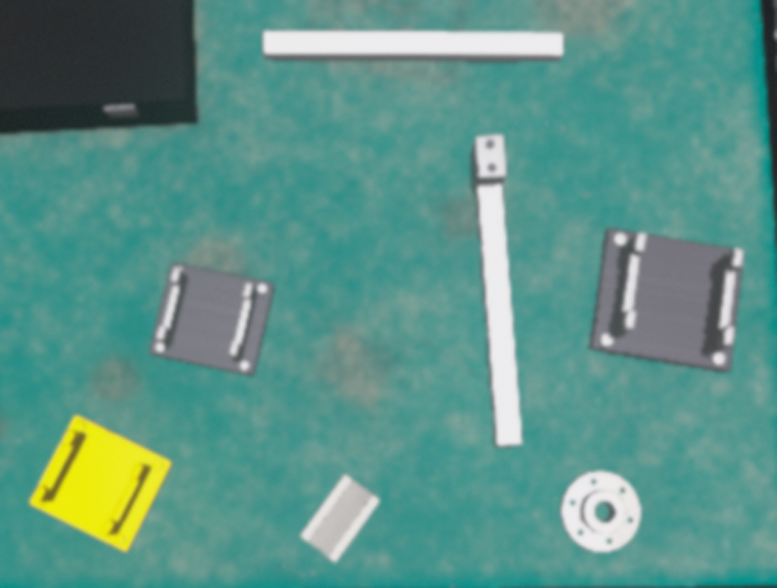

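View pics/scene1.png

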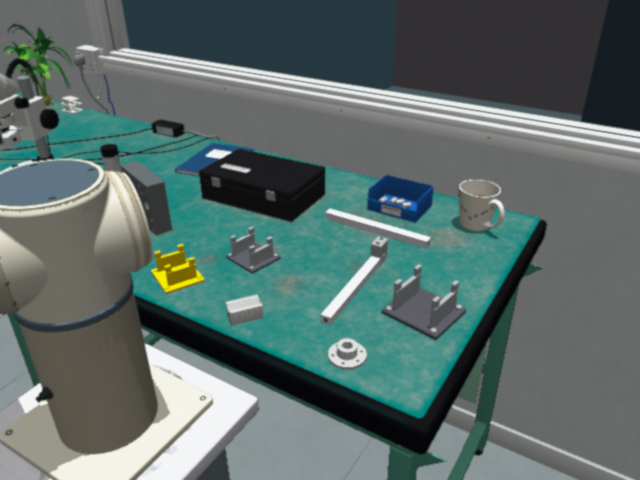

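Candidates, pixels in the 2.1x top crop:
- **Stand:** grey small at (212,318), grey large at (667,300), yellow at (100,482). I choose the small grey one at about (0.461, 0.090), yaw about -12.5°.
- **Lever:** the bar with the block at (500,290), block at (490,158). The plain bar at (413,44) has no block, so it isn't the lever.

Next I check both in a close crop and work out the first move.

```bash
cat >> h.py <<'E'
def rel(x,y,z,yaw):
    s=monitor.get_state();q=R.from_quat(s["tool_rot"])
    t=R.from_euler("z",yaw,degrees=True)*R.from_euler("x",180,degrees=True)
    print("shift",q.inv().apply(np.array([x,y,z])-s["position"]).round(4),"turn",(q.inv()*t).as_rotvec().round(3))
E
python3 - <<'E'
from h import *
im=np.load("top_i.npy")
a=cv2.resize(im[245:320,185:265],(480,450),interpolation=cv2.INTER_CUBIC);b=cv2.resize(im[190:350,335:380],(127,450),interpolation=cv2.INTER_CUBIC)
cv2.imwrite("pics/close.png",np.hstack([a,b])[:,:,::-1])
w=np.load("top_w.npy");z=w[...,2]
g=(z>.016)&(z<.024)&(abs(w[...,0]-.455)<.1)&(abs(w[...,1]+.15)<.03);p=w[g]
xs=np.arange(.37,.56,.02)
c=[(x,np.median(p[abs(p[:,0]-x)<.01,1])) for x in xs];f=np.polyfit(*zip(*c),1);print(f,np.polyval(f,.535))
rel(.535,-.147,.2,2.7)
E
```

```text
[ 0.05605233 -0.17689655] -0.1469085475818125
shift [-0.5482 -0.5394  0.0563] turn [-0.     0.     2.672]
```

View pics/close.png

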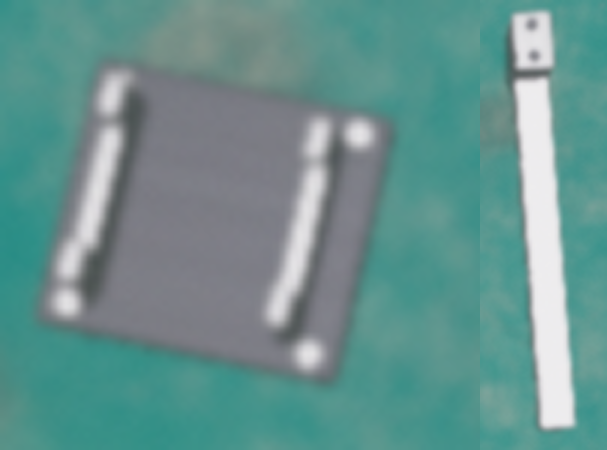

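The close crop shows the small grey stand, with posts at (100,175) and (300,225), and the lever with its two-screw block at (532,40). Both choices hold.

```bash
python3 -m crank '[[[1,-0.05,-0.05,0,0,0,0.15],[1,-0.1,-0.1,0,0,0,0.3],[1,-0.14,-0.14,0,0,0,0.45],[1,-0.17,-0.17,0,0,0,0.6],[1,-0.2,-0.2,0,0,0,0.75],[1,-0.23,-0.23,0,0,0,0.9],[1,-0.26,-0.26,0,0,0,1.05],[1,-0.29,-0.29,0,0,0,1.2],[1,-0.32,-0.32,0,0,0,1.35],[1,-0.35,-0.35,0,0,0,1.5],[1,-0.38,-0.38,0,0,0,1.65],[1,-0.4,-0.4,0,0,0,1.8]]]'; python3 -c "
from h import *
rel(.535,-.147,.15,3);print(monitor.get_state()['qpos'])"
```

```text
time: 1.6
position: [0.4578, 0.0386, 0.2566]
tool_rot: [0.898, 0.44, 0.0, 0.0]
ft_force: [0.5, -0.2, -0.2]
gripper_width: 0.0857
grasp_force: 0.0
shift [-0.0993  0.1746  0.1068] turn [ 0.001 -0.001  0.859]
[ 5.83264215e-02  1.76969298e-01  1.98351481e+00 -3.72005261e-04
  9.80173703e-01  7.18439289e-01]
```

```bash
python3 -m crank '[[[1,-0.02,0.03,0.01,0,0,0.14],[1,-0.04,0.06,0.02,0,0,0.28],[1,-0.06,0.1,0.04,0,0,0.42],[1,-0.08,0.13,0.05,0,0,0.56],[1,-0.09,0.16,0.07,0,0,0.7],[1,-0.0993,0.1746,0.09,0,0,0.859],[1,-0.0993,0.1746,0.1068,0,0,0.859],[1,-0.0993,0.1746,0.1068,0,0,0.859],[1,-0.0993,0.1746,0.1068,0,0,0.859],[1,-0.0993,0.1746,0.1068,0,0,0.859]]]'; python3 -c "
from h import *
rel(.535,-.147,.029,3);print(monitor.get_state()['qpos'])
d=imaging.get_image('wrist');save(d,'w1')"
```

```text
time: 2.6
position: [0.5361, -0.1436, 0.1506]
tool_rot: [1.0, 0.03, 0.001, 0.0]
ft_force: [-0.0, 0.4, -0.1]
gripper_width: 0.0856
grasp_force: 0.0
shift [-0.0015  0.0033  0.1216] turn [ 0.    -0.001  0.008]
[-2.83123066e-01  4.67962061e-01  1.85673460e+00  2.37689808e-05
  8.15447561e-01  1.22681111e+00]
```

View pics/w1.png

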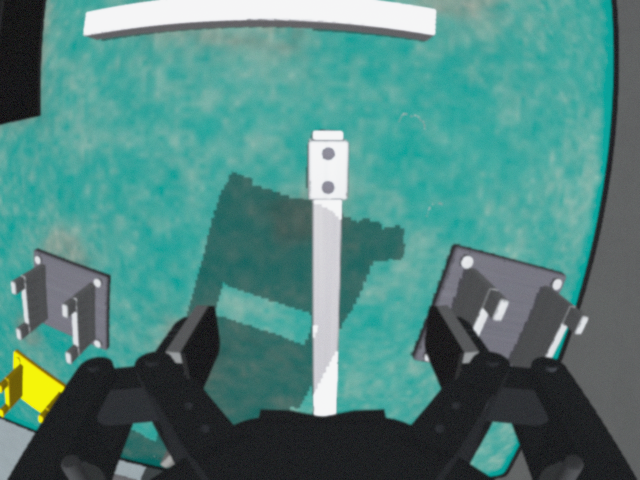

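The wrist view shows the lever centred between the open fingers, bar at x≈327 and block at (328,170). The bar also sticks out slightly beyond the block at (327,135). I'll measure that overhang to pin down the balance point.

Run:
```python
from h import *
d=imaging.get_image("wrist");K=np.array(d["mtx"]);T=np.array(d["extrinsics"]);D=d["depth"]
v,u=np.mgrid[:480,:640];dx=(u-K[0,2])/K[0,0];dy=(v-K[1,2])/K[1,1];th=np.hypot(dx,dy)
k=np.where(th>1e-9,np.tan(th)/np.maximum(th,1e-9),1)
w=np.stack([dx*k*D,dy*k*D,D],-1)@T[:3,:3].T+T[:3,3]
print("cam",T[:3,3].round(3))
g=(abs(w[...,1]+.147)<.03)&(w[...,0]>.42)&(w[...,0]<.64)&(D>0)&(v<300)
for n,a,b in(("block",.046,.056),("bar",.016,.025)):
    p=w[g&(w[...,2]>a)&(w[...,2]<b)];print(n,len(p),np.percentile(p,[1,50,99],axis=0).round(4))
for vv in(128,131,134,137,140,145,190,196,199,202):print(vv,w[vv,327].round(4))
t=np.load("top_w.npy");z=t[...,2];g=(z>.014)&(z<.026)&(abs(t[...,1]+.15)<.03)&(t[...,0]>.3)&(t[...,0]<.65)
print("top bar x",np.sort(t[g][:,0])[[0,5,10,-10,-5,-1]].round(4))
rel(.535,-.147,.029,3)
```

```text
cam [ 0.61  -0.14   0.268]
block 2393 [[ 0.5717 -0.1564  0.0479]
 [ 0.5894 -0.1443  0.0499]
 [ 0.6065 -0.1325  0.0522]]
bar 3106 [[ 0.4926 -0.1582  0.0179]
 [ 0.5344 -0.147   0.0197]
 [ 0.612  -0.1357  0.0213]]
128 [ 0.6147 -0.143   0.    ]
131 [ 0.6124 -0.1429  0.0169]
134 [ 0.6104 -0.143   0.0196]
137 [ 0.6084 -0.1432  0.0192]
140 [ 0.6068 -0.1429  0.0479]
145 [ 0.6039 -0.143   0.0496]
190 [ 0.5776 -0.1446  0.0523]
196 [ 0.5735 -0.1449  0.0493]
199 [ 0.5716 -0.1451  0.0489]
202 [ 0.5644 -0.1459  0.0192]
top bar x [0.3539 0.354  0.3555 0.5796 0.5996 0.605 ]
shift [-0.0016  0.0033  0.1217] turn [ 0.001 -0.002  0.008]
```

```bash
python3 -m crank '[[[0.2,-0.001,0.003,0.04,0,0,0.008],[0.2,-0.001,0.003,0.075,0,0,0.008],[0.2,-0.001,0.003,0.1,0,0,0.008],[0.2,-0.001,0.003,0.115,0,0,0.008],[0.2,-0.001,0.003,0.121,0,0,0.008],[0.2,-0.001,0.003,0.121,0,0,0.008],[0.2,-0.001,0.003,0.121,0,0,0.008]]]' 60; python3 -c "
from h import *
rel(.536,-.147,.029,3.1)"
```

```text
time: 3.4
position: [0.5357, -0.1471, 0.0296]
tool_rot: [1.0, 0.026, 0.001, 0.0]
ft_force: [0.6, 0.1, -0.3]
gripper_width: 0.0513
grasp_force: 0.0
shift [ 0.0003 -0.      0.0006] turn [ 0.001 -0.002 -0.002]
```

```bash
python3 -m crank '[[[-1,0,0,0,0,0,0],[-1,0,0,0,0,0,0],[-1,0,0,0,0,0,0],[-1,0,0,0,0,0,0],[-1,0,0,0,0,0,0],[-1,0,0,0,0,0,0],[-1,0,0,0,0,0,0],[-1,0,0,0,0,0,0]]]' 60; python3 -c "
from h import *
rel(.536,-.147,.029,3.1)"
```

```text
time: 4.2
position: [0.5355, -0.147, 0.0297]
tool_rot: [1.0, 0.026, 0.001, 0.0]
ft_force: [-2.1, 1.2, 6.0]
gripper_width: 0.0182
grasp_force: 59.7
shift [0.0005 0.0001 0.0007] turn [ 0.    -0.002 -0.002]
```

```bash
python3 -m crank '[[[-1,0,0,-0.01,0,0,0],[-1,0,0,-0.03,0,0,0],[-1,0,0,-0.06,0,0,0],[-1,0,0,-0.09,0,0,0],[-1,0,0,-0.11,0,0,0],[-1,0,0,-0.12,0,0,0],[-1,0,0,-0.12,0,0,0],[-1,0,0,-0.12,0,0,0],[-1,0,0,-0.12,0,0,0]]]' 60; python3 -c "
from h import *
rel(.461,.0895,.15,78)
d=imaging.get_image('scene');cv2.imwrite('pics/l.png',cv2.resize(d['image'][160:360,200:500,::-1],None,fx=2,fy=2))
w=world(d);
g=(abs(w[...,1]+.147)<.05)&(w[...,0]>.35)&(w[...,0]<.65)&(w[...,2]>.09)&(w[...,2]<.2)
m=imaging.regions_of(d,'lever')
for r in m[:2]:
  p=w[r['mask']];p=p[p[:,2]>.05]
  for x in(.37,.4,.43,.46,.5,.58):
    q=p[abs(p[:,0]-x)<.01]
    if len(q):print(x,np.nanmax(q[:,2]),np.nanmedian(q,0))
"
```

```text
time: 5.1
position: [0.5338, -0.1466, 0.1472]
tool_rot: [1.0, 0.026, -0.001, -0.0]
ft_force: [0.2, -0.4, -3.8]
gripper_width: 0.0186
grasp_force: 59.4
shift [-0.0605 -0.2396 -0.0024] turn [-2.00e-03  1.00e-03 -1.31e+00]
0.37 0.1391357109334136 [ 0.3699439  -0.16312594  0.13657337]
0.4 0.13951554463232685 [ 0.39987667 -0.16243954  0.13632358]
0.43 0.139257351935267 [ 0.43025695 -0.15928951  0.13651266]
0.46 0.13906288126367827 [ 0.4597728  -0.15734629  0.1361372 ]
0.5 0.13865348578974412 [ 0.50120356 -0.1563158   0.13581923]
0.58 0.16727565158596158 [ 0.58232363 -0.15639859  0.13539243]
```

View pics/l.png

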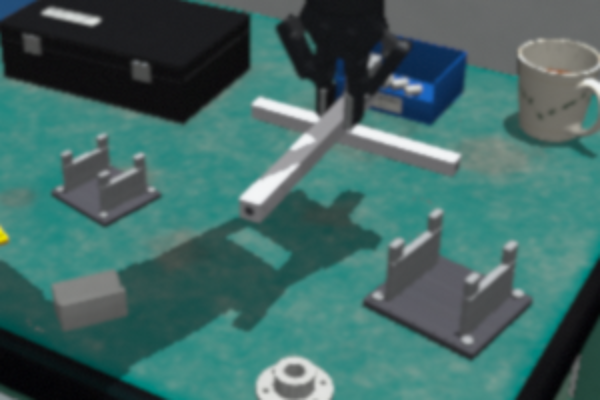

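The lever hangs level: bar top at z≈0.138 along its length, with the tail end at (255,208) in the crop. Next I carry it over the stand.

```bash
python3 -m crank '[[[-1,-0.003,-0.01,0,0,0,-0.06],[-1,-0.01,-0.03,0,0,0,-0.17],[-1,-0.015,-0.055,0,0,0,-0.3],[-1,-0.02,-0.08,0,0,0,-0.43],[-1,-0.027,-0.105,0,0,0,-0.56],[-1,-0.033,-0.13,0,0,0,-0.69],[-1,-0.04,-0.155,0,0,0,-0.82],[-1,-0.045,-0.18,0,0,0,-0.95],[-1,-0.05,-0.205,0,0,0,-1.08],[-1,-0.055,-0.225,0,0,0,-1.19],[-1,-0.06,-0.237,0,0,0,-1.27],[-1,-0.0605,-0.2396,0,0,0,-1.3]]]'; python3 -m crank '[[[-1,0,0,0,0,0,0],[-1,0,0,0,0,0,0],[-1,0,0,0,0,0,0]]]';python3 - <<'E'
from h import *
d=imaging.get_image("top");save(d,"t2");w=world(d);z=w[...,2]
g=(z>.11)&(z<.15)&(abs(w[...,0]-.43)<.1)&(w[...,1]<.03)&(w[...,1]>-.15);p=w[g]
c=[(y,np.median(p[abs(p[:,1]-y)<.01,0]),np.median(p[abs(p[:,1]-y)<.01,2])) for y in np.arange(-.08,.02,.015)]
print(np.round(c,4));f=np.polyfit([a[1-1] for a in c],[a[1] for a in c],1);print("yaw",90-np.degrees(np.arctan(f[0])),"x at .0895",np.polyval(f,.0895),"end y",p[:,1].min())
rel(.461,.0895,.0695,77.3)
E
```

```text
time: 6.4
position: [0.461, 0.0903, 0.1479]
tool_rot: [0.779, 0.627, -0.001, -0.0]
ft_force: [-0.5, 0.3, -4.1]
gripper_width: 0.0181
grasp_force: 59.3
time: 6.7
position: [0.4623, 0.0887, 0.1485]
tool_rot: [0.781, 0.625, 0.0, 0.0]
ft_force: [-0.2, 0.0, -4.8]
gripper_width: 0.0186
grasp_force: 59.3
[[-0.08    0.4247  0.1379]
 [-0.065   0.4279  0.1379]
 [-0.05    0.431   0.1378]
 [-0.035   0.4344  0.1374]
 [-0.02    0.4379  0.1378]
 [-0.005   0.4408  0.1379]
 [ 0.01    0.4442  0.1379]]
yaw 77.72346422314646 x at .0895 0.46151051941474186 end y -0.09114290104025494
shift [ 0.0005 -0.0014  0.079 ] turn [0.    0.    0.001]
```

View pics/t2.png

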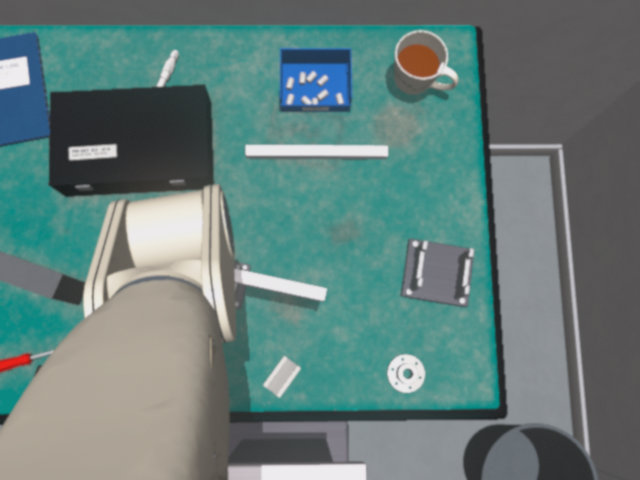

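The top view shows the lever's tail at (283,285) leaving the arm's shadow. It lies along the stand's axis at yaw 77.7° and in line with the notches, so I lower it.

```bash
python3 -m crank '[[[-1,0,-0.001,0.015,0,0,0],[-1,0,-0.001,0.035,0,0,0],[-1,0,-0.001,0.053,0,0,0],[-1,0,-0.001,0.065,0,0,0],[-1,0,-0.001,0.072,0,0,0],[-1,0,-0.001,0.076,0,0,0],[-1,0,-0.001,0.077,0,0,0],[-1,0,-0.001,0.077,0,0,0],[-1,0,-0.001,0.077,0,0,0]]]'
python3 - <<'E'
from h import *
rel(.461,.0895,.0705,77.3)
d=imaging.get_image("scene");cv2.imwrite("pics/s3.png",cv2.resize(d["image"][180:330,180:380,::-1],None,fx=3,fy=3))
E
```

```text
time: 7.65
position: [0.4614, 0.0896, 0.072]
tool_rot: [0.78, 0.626, 0.0, 0.0]
ft_force: [-0.0, 0.0, -4.1]
gripper_width: 0.0182
grasp_force: 59.3
shift [-0.0002 -0.0004  0.0015] turn [ 0.001 -0.     0.003]
```

View pics/s3.png

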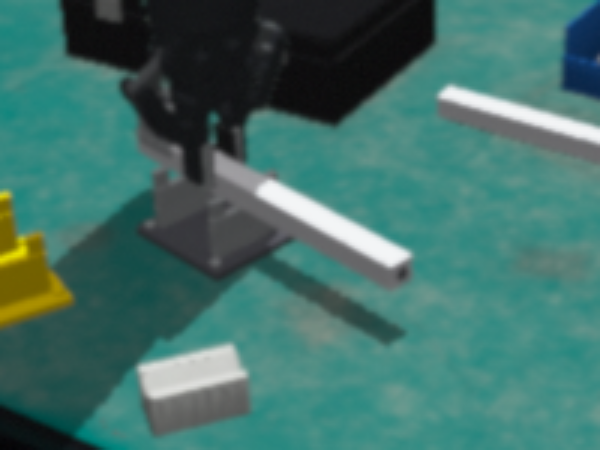

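The bar sits between the horns at about (210,170) and the posts don't carry it yet, since Fz is still about -4 N. I lower it a little more.

```bash
python3 -m crank '[[[-1,0,0,0.001,0,0,0],[-1,0,0,0.002,0,0,0],[-1,0,0,0.002,0,0,0],[-1,0,0,0.002,0,0,0]]]'
```

```text
time: 8.1
position: [0.4612, 0.0895, 0.0697]
tool_rot: [0.78, 0.626, 0.0, 0.0]
ft_force: [-0.2, 0.2, -0.4]
gripper_width: 0.0183
grasp_force: 59.7
```

```bash
python3 -m crank '[[[-0.5,0,0,0,0,0,0],[-0.4,0,0,0,0,0,0],[-0.3,0,0,0,0,0,0],[-0.1,0,0,0,0,0,0],[0.1,0,0,0,0,0,0],[0.2,0,0,0,0,0,0],[0.2,0,0,0,0,0,0],[0.2,0,0,0,0,0,0]]]' && python3 -m crank '[[[0.2,0,0,-0.02,0,0,0],[0.2,0,0,-0.05,0,0,0],[0.2,0,0,-0.09,0,0,0],[0.2,0,0,-0.13,0,0,0],[0.2,0,0,-0.17,0,0,0],[0.2,0,0,-0.2,0,0,0],[0.2,0,0,-0.2,0,0,0],[0.2,0,0,-0.2,0,0,0]]]'
python3 - <<'E'
from h import *
d=imaging.get_image("scene");cv2.imwrite("pics/s4.png",cv2.resize(d["image"][180:330,180:380,::-1],None,fx=3,fy=3));w=world(d)
r=imaging.regions_of(d,"lever")[0];p=w[r["mask"]]
print(r["extent"])
for y in np.arange(-.08,.17,.03):
    q=p[abs(p[:,1]-y)<.01]
    if len(q):print(y.round(2),np.percentile(q[:,2],95).round(4),np.median(q[:,0]).round(4))
print(monitor.get_state()["joint_vel"].round(3))
E
```

```text
time: 8.9
position: [0.461, 0.0895, 0.0695]
tool_rot: [0.78, 0.626, 0.0, 0.0]
ft_force: [0.2, -0.4, -0.5]
gripper_width: 0.0512
grasp_force: 0.0
time: 9.7
position: [0.461, 0.0895, 0.2699]
tool_rot: [0.78, 0.626, 0.001, 0.0]
ft_force: [0.2, 0.3, -2.0]
gripper_width: 0.0514
grasp_force: 0.0Traceback (most recent call last):
  File "<stdin>", line 3, in <module>
IndexError: list index out of range
```

View pics/s4.png

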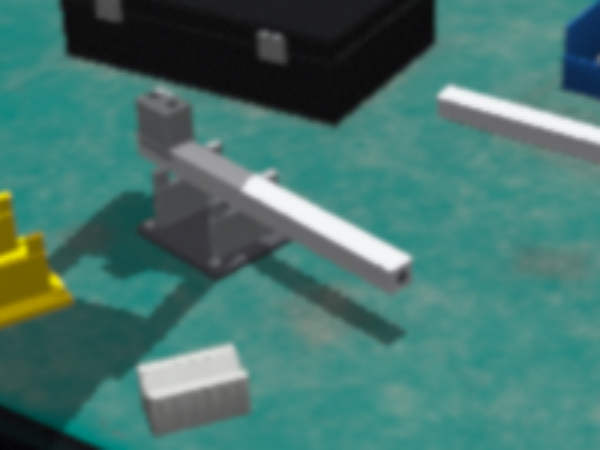

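The lever lies in both notches, weight block up at (165,125) and tail end at (400,270). I check that it's level, then hand in.

Run:
```python
from h import *
d=imaging.get_image("scene");w=world(d)
u=np.array([.216,.976]);n=np.array([.976,-.216]);r=w[...,:2]-[.461,.0895];a=r@u;b=r@n
g=(abs(b)<.008)&(w[...,2]>.045)&(w[...,2]<.07)
h=[]
for t in np.arange(-.16,.04,.03):
    q=w[g&(abs(a-t)<.01)];h.append((t,np.median(q[:,2])))
print(np.round(h,4))
sl=np.polyfit(*zip(*h),1);print("tilt",sl[0])
if abs(sl[0])<.04: print(job.close_job())
```

```text
[[-0.16    0.0591]
 [-0.13    0.0591]
 [-0.1     0.0587]
 [-0.07    0.0589]
 [-0.04    0.059 ]
 [-0.01    0.0589]
 [ 0.02    0.059 ]]
tilt -0.00033582851374629327
the job is handed in; nothing more can be done
None
```

I lifted the lever level at its balance point and laid it in both notches of the small grey stand, weight side up. It measured level there with the gripper clear, I left the plain bar alone, and the job is handed in (no verdict was returned).

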